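# Unlock the fraction collector and index the tall tube to the outlet

### The arm

A 6-joint arm with a two-finger parallel gripper is mounted at the origin on a cart in front of the work surface, level with it; the furniture and walls round the work are solid. World frame = base frame: x ahead of the robot, y to its left, z up, the work surface at z = 0. Lengths are in m, angles in rad, forces in N, time in s.
With the tool pointing down it reaches from about 0.35 to 0.775 m from the base axis. Payload 7.3 kg.
Tool frame: the origin (TCP) lies midway between the tips of the shut fingers; the grasp point (between the pads) lies 19 mm behind it (tcp_to_grasp is the distance from the TCP to the grasp point, in m); z points along the fingers, y is the line along which they close (so a half turn about z gives the same grasp; the last joint's range is limited). The gripper opens to 92 mm and grips with 3 to 60 N. Pads are 19 mm wide; open, the fingers measure 130 mm over their backs; the gripper's body (75 mm by 190 mm) begins 47 mm behind the grasp point.
Start: joints at [1.123, 0.342, 1.524, -0, 1.275, -0.146], TCP at [0.156, 0.501, 0.227] pointing down, gripper open.
Joint ranges: [-2.53, 2.53], [-0.77, 2.02], [0.04, 2.7], [-1, 4.14], [0.28, 2.66], [-3.11, 3.11]. Speed limits (rad/s): [2.57, 2.57, 3.14, 3.14, 3.14, 3.14].

### API

Orientations are given as [roll, pitch, yaw] about the fixed x, y, z axes, in that order (R = Rz(yaw) Ry(pitch) Rx(roll)).
In Python, from cell import observe, read_camera, calibration, hand_in, tcp_to_grasp gives the robot as it stands.
- The arm moves only by the tool send_rows, never from a script. Its argument "targets" is a list of rows, each a list of 5 numbers: the opening, from 0 (shut) to 1 (fully open), then the shift along the world's x, y, z in m, then the turn about the world's z in rad. A call has 1 to 5 rows; each row shifts and turns the commanded pose from where the row before left it; what a row does not reach is not made up. A row lasts 1/10 s, in which the tool goes at most 50 mm and 8.59 degrees, less where a joint would pass 70% of its speed; a pose out of reach is approached as far as the arm can. A call is refused whole if a number of a shift passes 0.05 or a number of a turn 0.15, either way. A call with a gripper value outside its range is refused whole. The fingers move at their own pace and stop on an object; "grip_force" is the grip in N (left out, the last holds). Time passes only in rows, so rows that do not move let the fingers close. It gives the time, the measured TCP pose, the force, the opening and the grip force at its end, in the units of the state.
- observe(): the state, without advancing time (a new reading comes with each control period).
- read_camera(name): name is "side" or "top"; returns (picture, depth): 420x560x3 uint8, red, green, blue; 420x560 float32, m along the optical axis (not along the pixel's ray), 0 where there is no reading.
- calibration(name): a dict with "intrinsics" (3x3 intrinsics, pixels), "world_to_cam" (4x4, takes a point from world to camera coordinates). Camera axes: x right, y up, looking along -z (the intrinsics and any distortion apply to the point x, -y, -z); pixel columns grow to the right and rows downward; lengths in m; the calibration is good to about 2 mm. A picture is of the moment at which its call begins. calibration takes no time and is no camera call.
- hand_in(): hands the job in; it is judged then, once.
The state is a dict: "time": time; "qpos": joint angles; "qvel": joint speeds; "joint_efforts": joint torques, N m; "tool_pos": TCP position; "tool_rot": TCP orientation; "contact_force": force on the tool from outside, world axes, zero at the start; "torque": the same for the moment, N m; "opening": finger opening in m; "grip_force": force on a finger pad.
Only numpy, scipy, OpenCV 4.12 (cv2) and the standard library are available. Lean on these libraries where they do the work, as an engineer would, in place of code of your own. Each camera call takes 0.05 s, during which the arm holds its last target. There are 200 camera calls.

### The job

The fraction collector's carousel is locked. Draw the locking pin out of its sloping bore and park it in one of the two open notches at the ends of the same bar, pushed in and with its collar down on the bar, and let go of it. Only then turn the carousel (it has a bar knob on top) until the tall open tube stands centred under the outlet, held there by the detent; all tubes must stay upright in their cups, and the bottles and the dish beside the collector must stay where they are.

Things in the scene. Friction and masses are not known exactly. Their poses are not given: they have to be found in the camera images.
- stand: fixed fraction collector: round foot 276 mm across, 14 mm high; carousel on top; sloping bar 172x40x16 mm at the front, its face leaning 32 deg to the front. Origin: centre of the foot on the bench; x to the back, y left, z up. The bar lies along y, its middle 118 mm in front of the origin. Mast at x = 122 mm, 170 mm high; its arm reaches in to x = 68 mm at heights 153-169 mm
- bore (a point): mouth of the 10 mm bore in the middle of the bar's upper face, 87 mm above the bench. z points out along the bore (up and to the front, 32 deg from vertical); y runs along the bar to the left, x up the slope. The bore is 16 mm deep; below it the pin's end stands in a gap of the carousel's index ring
- notch_left (a point): point in the left (+y) notch on the bar's upper face, axes as for the bore, 68 mm left of it. The notch is an 11 mm wide slot through the bar, open at the bar's end: its floor is 8 mm nearer the bore than this point, the bar ends 18.5 mm beyond it. The parked pin stands in it parallel to the bore, collar on the face
- notch_right (a point): the same at the right end (-y) of the bar; the floor is 8 mm nearer the bore, the bar ends 18.5 mm beyond this point
- pin: steel locking pin, about 70 g: shank 8 mm diameter, 46 mm long; collar 24 mm diameter, 4 mm thick; knurled grip 18 mm diameter, up to 38 mm above the collar's underside (grip 20-32 mm above it). Origin: centre of the collar's underside; z points to the grip, the shank reaches to z = -46 mm. At the start its origin is at point bore
- carousel (a joint): carousel angle about the vertical through the stand's origin, rad, 0 at the start, positive counter-clockwise from above, stops at +-2.6. Six cups on a 75 mm radius, 60 deg (1.047 rad) apart; a spring detent holds it at each 60 deg and pulls it in from about 4 deg. It cannot turn while the pin is in the bore
- knob (a point): centre of the top of the carousel's black bar knob, on the carousel's axis, 142 mm above the bench. The bar is 52 mm long, 18 mm thick and 30 mm high, on a disc 42 mm in diameter at heights 106-114 mm; x points along the bar (which turns with the carousel), y across its flat sides; at carousel angle 0 the bar points to the outlet
- outlet (a point): lower end of the outlet nozzle on the mast's arm, 75 mm behind the carousel's axis, 145 mm above the bench, over one cup
- tall_tube: white open tube, 21 mm in diameter (24 mm at the collar), 75 mm tall, loose in one of the cups 60 or 120 deg left or right of the outlet. Origin: centre of its foot, 63 mm above the bench; z up. The cups are 30 mm high and 24 mm wide inside
- vial_a: short clear vial with white cap, 21 mm in diameter, 45 mm tall, loose in a cup. Origin: centre of its foot
- vial_b: a second such vial in another cup
- vial_c: a third such vial in another cup
- red_cap_bottle: white bottle with red cap, 62 mm in diameter, 165 mm tall, stands beside one end of the bar. Origin: centre of its underside
- petri_dish: closed petri dish, 94 mm in diameter, 16 mm high, beside the other end of the bar. Origin: centre of its underside
- blue_cap_bottle: bottle with blue cap, 72 mm in diameter, 150 mm tall, beside the carousel. Origin: centre of its underside
There are look-alikes about, which are no part of the job. What is shaped like the vial_c but red is not meant. What is shaped like the pin but turquoise is not meant.

How it is judged:
By the outcome, as a careful person would: the job done as asked, in the order asked, and still so for the second after the job is handed in, with the robot touching nothing.
It also fails if it takes over 54 s, if anything falls off the work surface, if the arm or the gripper's body presses on something with over 40 N, if the wrist force passes 120 N, or if a joint passes its speed limit or range.

## Working session

There is one attempt and no reset: what is moved stays moved. The work goes in short steps, Python scripts to look and compute and a tool call to move; the robot and the scene stay as the last step left them, time stands still between calls to the robot, and variables do not carry over. Pictures are saved under pics/ and viewed, at most 10 in all, crops included, and the job is handed in when it is done.

Besides the shell and the picture viewer there is one more tool, called after "Request:" in YAML: its name, and indented under it one key for each argument. send_rows: Moves the arm, as the interface text tells. Its arguments: {"type":"object","properties":{"targets":{"type":"array","items":{"type":"array","items":{"type":"number"}}},"grip_force":{"type":"number"}},"required":["targets"]}

```bash
mkdir -p pics; ls; cat > h.py <<'E'
import numpy as np,cv2
from cell import *
def shot(n,f=None):
    p,d=read_camera(n)
    if f: cv2.imwrite(f'pics/{f}.png',p[:,:,::-1]); np.savez(f'pics/{f}.npz',p=p,d=d)
    return p,d
def cloud(n,d):
    c=calibration(n);K=c['intrinsics'];T=np.linalg.inv(c['world_to_cam'])
    v,u=np.mgrid[:d.shape[0],:d.shape[1]]
    x=(u-K[0,2])/K[0,0]*d;y=(v-K[1,2])/K[1,1]*d
    P=np.stack([x,-y,-d,np.ones_like(d)],-1)@T.T
    return P[...,:3]
def proj(n,w):
    c=calibration(n);K=c['intrinsics'];p=(c['world_to_cam']@np.r_[w,1])[:3]
    q=K@np.array([p[0],-p[1],-p[2]]);return q[:2]/q[2]
E
python3 - <<'E'
from h import *
for n in('side','top'):
    shot(n,n+'0');c=calibration(n);print({k:np.round(v,3) if not isinstance(v,str) else v for k,v in c.items()})
print(observe(),tcp_to_grasp)
E
```

```text
pics
{'intrinsics': array([[424.891,   0.   , 277.968],
       [  0.   , 424.891, 210.668],
       [  0.   ,   0.   ,   1.   ]]), 'world_to_cam': array([[ 1.   , -0.016,  0.02 , -0.618],
       [-0.009,  0.501,  0.865, -0.125],
       [-0.024, -0.865,  0.501, -0.835],
       [ 0.   ,  0.   ,  0.   ,  1.   ]])}
{'intrinsics': array([[503.362,   0.   , 277.994],
       [  0.   , 503.362, 205.164],
       [  0.   ,   0.   ,   1.   ]]), 'world_to_cam': array([[ 0.003, -1.   ,  0.002,  0.071],
       [ 0.985,  0.004,  0.17 , -0.639],
       [-0.17 ,  0.001,  0.985, -0.916],
       [ 0.   ,  0.   ,  0.   ,  1.   ]])}
{'time': 0.1, 'qpos': array([ 1.12298136e+00,  3.42694998e-01,  1.52488297e+00, -7.58384609e-07,
        1.27540545e+00, -1.45973544e-01]), 'qvel': array([-0.00121314,  0.00067818, -0.00271789, -0.00108667,  0.00143439,
       -0.00101333]), 'joint_efforts': array([ 2.65386749e-03, -4.31999409e+01, -2.44699985e+01,  7.20957876e-02,
        5.25317097e-02, -6.72427882e-05]), 'tool_pos': array([0.15588525, 0.50095963, 0.22610613]), 'tool_rot': array([-3.14021658e+00, -2.01576355e-04,  2.83975131e+00]), 'contact_force': array([-0.19782886,  0.34496721,  0.13465721]), 'torque': array([-0.04532306, -0.02407497, -0.0092959 ]), 'grip_force': 0.0, 'opening': 0.09169221331832504} 0.0188
```

View pics/side0.png

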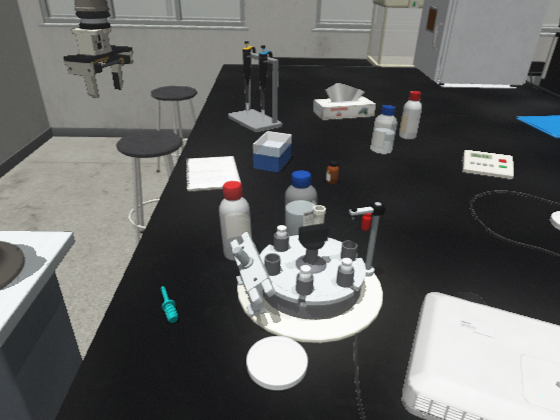

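View pics/top0.png

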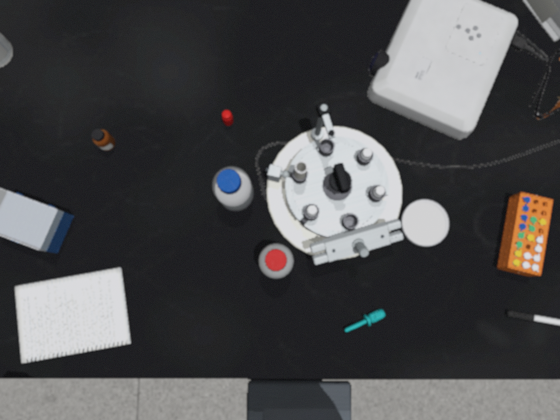

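Side view: the sloping bar with the pin is at about (255,270), knob (313,235), mast (375,235), petri dish (277,362), red bottle (235,215). Top view: the stand is centred near (337,190) and turned slightly. The pin head is at (362,247), the red bottle is by the left bar end and the dish by the right end. Next I'll measure.

```bash
cat > m.py <<'E'
from h import *
from scipy.optimize import least_squares
z=np.load('pics/top0.npz');p,d=z['p'],z['d'];P=cloud('top',d);ok=d>0
big=cv2.resize(p[100:290,210:460],None,fx=3.2,fy=3.2,interpolation=cv2.INTER_CUBIC);cv2.imwrite('pics/topz.png',big[:,:,::-1])
def fit(Q):
    f=lambda a:np.hypot(Q[:,0]-a[0],Q[:,1]-a[1])-a[2]
    r=least_squares(f,[*Q[:,:2].mean(0),.1],loss='soft_l1',f_scale=.001);return r.x.round(4),np.abs(r.fun).mean().round(4)
# foot: boundary of points at z~14mm
reg=ok&(np.abs(P[...,2]-.014)<.006)&(p.min(-1)>120)
m=np.zeros(reg.shape,np.uint8);m[:]=reg;n,l,s,c=cv2.connectedComponentsWithStats(m)
for i in range(1,n):
    if s[i,4]>150:print(i,s[i],c[i].round(),P[l==i].mean(0).round(4))
foot=np.isin(l,[i for i in range(1,n) if s[i,4]>300])
# heights histogram in region
u0,v0=337,190
sub=np.zeros_like(ok);sub[90:290,220:440]=1
for nm,hs in dict(knob=(.136,.15),red=(.155,.172),blue=(.143,.155)).items():
    mm=(ok&sub&(P[...,2]>hs[0])&(P[...,2]<hs[1])).astype(np.uint8)
    n2,l2,s2,c2=cv2.connectedComponentsWithStats(mm)
    for i in range(1,n2):
        if s2[i,4]>15:
            Q=P[l2==i];C=np.cov(Q[:,:2].T);w,V=np.linalg.eigh(C)
            print(nm,s2[i,4],c2[i].round(),Q.mean(0).round(4),'ext',(Q.max(0)-Q.min(0)).round(3),'yaw',np.arctan2(V[1,1],V[0,1]).round(3),(np.sqrt(w)*3.46).round(4))
for nm,box in dict(dish=(195,250,398,455)).items():
    a,b,e,f=box;mm=np.zeros_like(ok);mm[a:b,e:f]=1;mm&=ok&(P[...,2]>.010)&(P[...,2]<.022);
    Q=P[mm];print(nm,Q.mean(0).round(4),len(Q),(Q.max(0)-Q.min(0)).round(3))
# bar face plane
mm=ok&sub&(P[...,2]>.074)&(P[...,2]<.1);
Q=P[mm];
mm2=np.zeros_like(ok);mm2[215:268,300:408]=1
Q=P[mm2&mm];best=None;rng=np.random.default_rng(0)
for _ in range(500):
    a=Q[rng.choice(len(Q),3,0)];nn=np.cross(a[1]-a[0],a[2]-a[0]);nn/=np.linalg.norm(nn)+1e-12
    if abs(abs(nn[2])-np.cos(np.radians(32)))>.05:continue
    r=np.abs((Q-a[0])@nn)<.002
    if best is None or r.sum()>best.sum():best=r
B=Q[best];c0=B.mean(0);_,_,V=np.linalg.svd(B-c0);nn=V[2]*np.sign(V[2,2])
print('bar',len(B),c0.round(4),nn.round(3),'yaw from normal',np.arctan2(-nn[1],-nn[0]).round(3),'long axis',V[0].round(3),'tilt',np.degrees(np.arccos(nn[2])).round(1))
E
python3 m.py
```

```text
8 [ 332  127   69   98 1475] [379. 172.] [ 0.715  -0.1324  0.0138]
9 [272 130  43  41 647] [292. 150.] [0.7602 0.0448 0.0137]
11 [ 266  176   61   79 1663] [288. 218.] [0.6191 0.0521 0.0137]
13 [ 400  200   49   47 1728] [424. 223.] [ 0.611  -0.2195  0.0156]
18 [  15  268  115   95 5611] [ 72. 315.] [0.4292 0.4731 0.0098]
knob 48 [300. 167.] [0.6939 0.0333 0.1381] ext [0.023 0.021 0.005] yaw 2.391 [0.0239 0.0272]
knob 285 [341. 177.] [ 0.6748 -0.0388  0.1412] ext [0.052 0.028 0.011] yaw -2.863 [0.0177 0.0512]
knob 327 [229. 182.] [0.6634 0.1595 0.1476] ext [0.042 0.035 0.013] yaw -2.967 [0.0334 0.039 ]
red 329 [325. 118.] [ 0.7753 -0.0091  0.1658] ext [0.066 0.031 0.016] yaw -2.848 [0.0182 0.0664]
red 388 [275. 260.] [0.5266 0.0781 0.164 ] ext [0.037 0.037 0.014] yaw -3.038 [0.0321 0.0326]
blue 404 [229. 181.] [0.6656 0.1597 0.1489] ext [0.042 0.034 0.01 ] yaw -3.098 [0.0321 0.0382]
dish [ 0.6117 -0.2178  0.0156] 1801 [0.104 0.099 0.011]
bar 1205 [ 0.5622 -0.0704  0.0874] [-0.518 -0.151  0.842] yaw from normal 0.283 long axis [-0.284  0.959 -0.003] tilt 32.6
```

```bash
python3 - <<'E'
from h import *
from scipy.optimize import least_squares
z=np.load('pics/top0.npz');p,d=z['p'],z['d'];P=cloud('top',d)
# foot edge: rays of white->black outline intersected with z=.014 plane
C=np.linalg.inv(calibration('top')['world_to_cam'])[:3,3]
g=cv2.GaussianBlur(p,(3,3),0).min(-1)
c=np.array([337.,190.]);pts=[]
for a in np.radians(np.arange(0,360,2)):
    for r in np.arange(85,50,-.5):
        u,v=c+r*np.array([np.cos(a),np.sin(a)]);
        if g[int(round(v)),int(round(u))]>110:pts.append((u,v));break
D=[]
for u,v in pts:
    dd=np.ones((420,560),np.float32);w=cloud('top',dd)[int(round(v)),int(round(u))];ray=w-C
    D.append(C+ray*(.014-C[2])/ray[2])
D=np.array(D)
f=lambda a:np.hypot(D[:,0]-a[0],D[:,1]-a[1])-.138
r=least_squares(f,D[:,:2].mean(0),loss='cauchy',f_scale=.001);print('foot',r.x.round(4),(np.abs(r.fun)<.003).sum(),len(D))
E
```

```text
foot [ 0.6747 -0.0403] 120 180
```

View pics/topz.png

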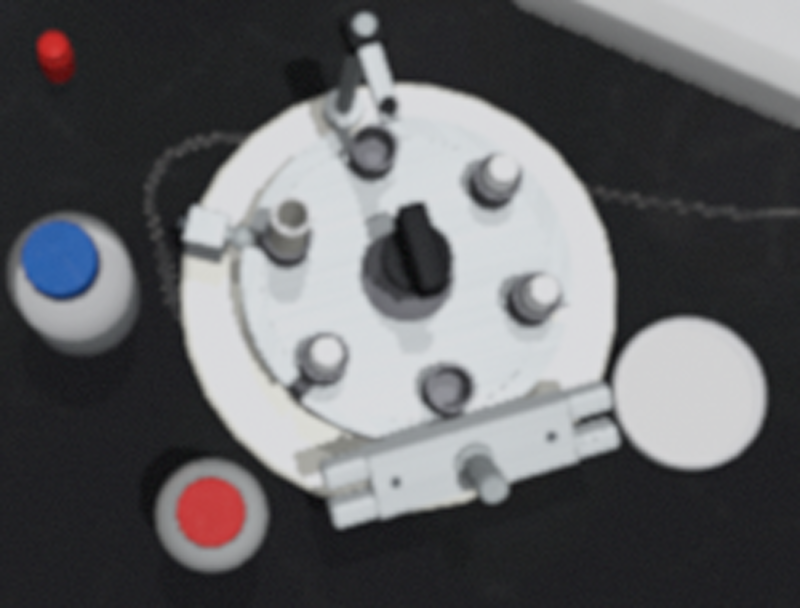

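The tall tube sits 60° left of the outlet, so the carousel must turn by −60°. Stand centre is about (0.675, −0.040) with yaw about 0.283. I'll use the right notch, because the red bottle crowds the left end. Moving above the pin now.

Request:
send_rows:
  targets:
    - [1,0.026,-0.0385,0,0.039]
    - [1,0.026,-0.0385,0,0.039]
    - [1,0.026,-0.0385,0,0.039]
    - [1,0.026,-0.0385,0,0.039]
    - [1,0.026,-0.0385,0,0.039]
  grip_force: 40

```text
time: 0.6
tool_pos: [0.2865, 0.3071, 0.2266]
tool_rot: [-3.141, -0.0, 3.037]
contact_force: [-0.3, 0.6, -0.3]
opening: 0.0918
grip_force: 0.0
```

Request:
send_rows:
  targets:
    - [0.6,0.026,-0.0385,0,0.039]
    - [0.6,0.026,-0.0385,0,0.039]
    - [0.6,0.026,-0.0385,0,0.039]
    - [0.6,0.026,-0.0385,0,0.039]
    - [0.6,0.026,-0.0385,0,0.039]

```text
time: 1.1
tool_pos: [0.4166, 0.1145, 0.2266]
tool_rot: [3.141, -0.0, -3.052]
contact_force: [-0.0, 1.3, 0.5]
opening: 0.0574
grip_force: 0.0
```

Request:
send_rows:
  targets:
    - [0.6,0.026,-0.0385,0,0.039]
    - [0.6,0.026,-0.0385,0,0.039]
    - [0.6,0.026,-0.0385,0,0.039]
    - [0.6,0.026,-0.0385,0,0.039]
    - [0.6,0.026,-0.0385,0,0.039]

```text
time: 1.6
tool_pos: [0.5466, -0.078, 0.2264]
tool_rot: [3.141, -0.001, -2.857]
contact_force: [1.1, 0.8, 1.1]
opening: 0.0551
grip_force: 0.0
```

Request:
send_rows:
  targets:
    - [0.6,0,0,0,0]
    - [0.6,0,0,0,0]
    - [0.6,0,0,0,0]

```text
time: 1.9
tool_pos: [0.5453, -0.0752, 0.2264]
tool_rot: [3.14, -0.001, -2.858]
contact_force: [-0.0, 0.8, 0.0]
opening: 0.0547
grip_force: 0.0
```

```bash
python3 - <<'E'
from h import *
C=np.array([.6747,-.0398]);yw=.283;ex=np.r_[np.cos(yw),np.sin(yw),0];ey=np.r_[-ex[1],ex[0],0]
n=-np.sin(np.radians(32))*ex+np.cos(np.radians(32))*np.r_[0,0,1];up=np.cross(ey,n)
bore=np.r_[C,0.087]-.118*ex;print(bore.round(4))
for cam in('top','side'):
    z=np.load(f'pics/{cam}0.npz');d=z['d'];P=cloud(cam,d).astype(float)
    R=(P-bore)@np.stack([up,ey,n],1)
    m=(d>0)&(R[...,2]>.012)&(R[...,2]<.045)&(np.abs(R[...,:2]).max(-1)<.025)
    Q=R[m];print(cam,len(Q),'min',Q.min(0).round(4),'max',Q.max(0).round(4),'mean',Q.mean(0).round(4),np.percentile(Q,[5,95],0).round(4))
E
```

```text
[ 0.5614 -0.0728  0.087 ]
top 134 min [-0.0073 -0.0091  0.0125] max [0.0099 0.0091 0.0392] mean [0.0037 0.0012 0.0301] [[-0.0047 -0.0067  0.0156]
 [ 0.009   0.0083  0.0387]]
side 170 min [-0.0082 -0.0107  0.012 ] max [0.0097 0.0084 0.0389] mean [ 0.0015 -0.0051  0.0274] [[-0.0067 -0.0096  0.0134]
 [ 0.0089  0.0027  0.0377]]
```

Request:
send_rows:
  targets:
    - [0.6,0.0018,-0.0015,-0.045,0]
    - [0.6,0,0,-0.045,0]
    - [0.6,0,0,-0.025,0]
    - [0.6,0,0,-0.019,0]
    - [0.6,0,0,0,0]

```text
time: 2.4
tool_pos: [0.5456, -0.0758, 0.0906]
tool_rot: [3.138, -0.005, -2.857]
contact_force: [0.0, 1.1, -0.2]
opening: 0.0551
grip_force: 0.0
```

Request:
send_rows:
  targets:
    - [0.6,0,0,0,0]
    - [0.15,0,0,0,0]
    - [0.15,0,0,0,0]
    - [0.15,0,0,0,0]
    - [0.15,0,0,0,0]

```text
time: 2.9
tool_pos: [0.548, -0.0778, 0.0933]
tool_rot: [-3.141, 0.001, -2.858]
contact_force: [-0.8, 1.0, -0.7]
opening: 0.0273
grip_force: 0.0
```

Request:
send_rows:
  targets:
    - [0.15,0,0,0,0]
    - [0.1,0,0,0,0]
    - [0.1,0,0,0,0]
    - [0.1,0,0,0,0]
    - [0.1,0,0,0,0]

```text
time: 3.4
tool_pos: [0.5479, -0.0778, 0.0929]
tool_rot: [-3.142, 0.0, -2.858]
contact_force: [0.2, 0.9, 2.4]
opening: 0.0168
grip_force: 40.0
```

Request:
send_rows:
  targets:
    - [0,0,0,0,0]
    - [0,-0.0022,-0.00064,0.0037,0]
    - [0,-0.0044,-0.0013,0.0074,0]
    - [0,-0.0044,-0.0013,0.0074,0]
    - [0,-0.0044,-0.0013,0.0074,0]

```text
time: 3.9
tool_pos: [0.5318, -0.0824, 0.1193]
tool_rot: [3.141, -0.0, -2.858]
contact_force: [0.3, -0.3, 0.4]
opening: 0.0171
grip_force: 40.0
```

Request:
send_rows:
  targets:
    - [0,-0.0044,-0.0013,0.0074,0]
    - [0,-0.0044,-0.0013,0.0074,0]
    - [0,-0.0044,-0.0013,0.0074,0]
    - [0,0,0,0,0]
    - [0,0,0,0,0]

```text
time: 4.4
tool_pos: [0.5192, -0.0862, 0.141]
tool_rot: [-3.141, 0.0, -2.859]
contact_force: [0.4, 0.5, 0.2]
opening: 0.0169
grip_force: 40.0
```

```bash
python3 - <<'E'
from h import *
p,d=shot('side','s1');shot('top','t1')
big=cv2.resize(p[170:340,190:390],None,fx=3.5,fy=3.5,interpolation=cv2.INTER_CUBIC);cv2.imwrite('pics/s1z.png',big[:,:,::-1])
print(observe()['tool_pos'],observe()['opening'])
E
```

```text
[ 0.51914263 -0.08607571  0.14053548] 0.016823389853480412
```

View pics/s1z.png

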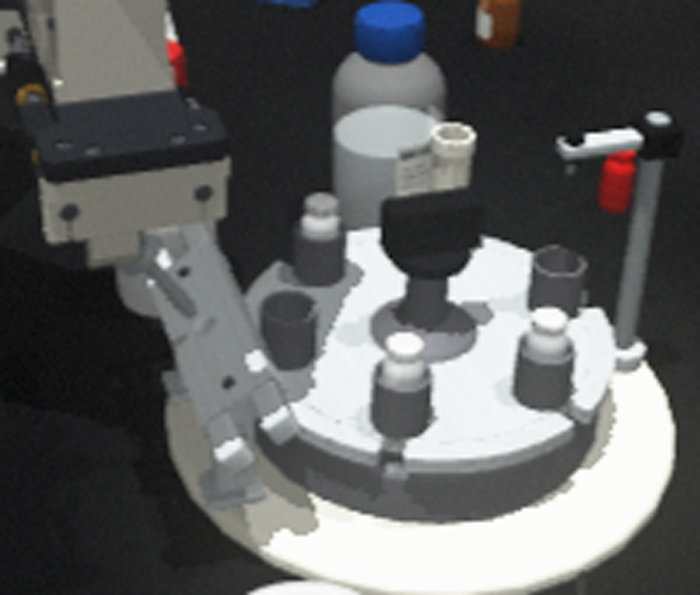

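The pin is in the gripper, with its shank clear of the bore at about (240,248) in the full side picture. Checking the shank's pose.

```bash
python3 - <<'E'
from h import *
yw=.283;ex=np.r_[np.cos(yw),np.sin(yw),0];ey=np.r_[-ex[1],ex[0],0]
n=-np.sin(np.radians(32))*ex+np.cos(np.radians(32))*np.r_[0,0,1];up=np.cross(ey,n)
bore=np.r_[.5614,-.0728,.087]
for cam in('side','top'):
    z=np.load(f'pics/{cam[0]}1.npz');d=z['d'];P=cloud(cam,d).astype(float)
    R=(P-bore)@np.stack([up,ey,n],1)
    m=(d>0)&(R[...,2]>.006)&(R[...,2]<.054)&(np.abs(R[...,:2]).max(-1)<.016)
    Q=R[m]
    for a in np.arange(.006,.054,.006):
        q=Q[(Q[:,2]>=a)&(Q[:,2]<a+.006)]
        if len(q):print(cam,round(a,3),len(q),np.median(q,0).round(4),q.min(0).round(4),q.max(0).round(4))
E
```

```text
side 0.006 4 [ 0.001  -0.0015  0.0106] [-0.0016 -0.0023  0.0098] [ 0.0034 -0.0011  0.0119]
side 0.012 11 [ 0.0015 -0.003   0.016 ] [-0.0017 -0.0051  0.0127] [ 0.0042 -0.0001  0.0173]
side 0.018 11 [ 0.0021 -0.0035  0.0206] [-0.002  -0.0042  0.0189] [ 0.0044 -0.0018  0.0236]
side 0.024 13 [ 0.0015 -0.0035  0.0275] [-0.0017 -0.0054  0.0244] [0.0046 0.0001 0.0294]
side 0.03 16 [ 0.0011 -0.0031  0.0332] [-0.0025 -0.0049  0.0301] [0.0044 0.0002 0.0358]
side 0.036 13 [ 0.0013 -0.0029  0.039 ] [-0.0028 -0.0044  0.0366] [ 0.0045 -0.0004  0.0417]
side 0.042 13 [ 0.0015 -0.0031  0.0453] [-0.0015 -0.0054  0.042 ] [ 0.004  -0.0004  0.0479]
side 0.048 4 [ 0.0017 -0.0038  0.0497] [-0.0017 -0.0051  0.0487] [ 0.0033 -0.0029  0.0504]
```

```bash
python3 - <<'E'
from h import *
yw=.283;ex=np.r_[np.cos(yw),np.sin(yw),0];ey=np.r_[-ex[1],ex[0],0]
n=-np.sin(np.radians(32))*ex+np.cos(np.radians(32))*np.r_[0,0,1];up=np.cross(ey,n)
bore=np.r_[.5614,-.0728,.087]
for cam,f in(('side','side0'),('side','s1'),('top','top0')):
    z=np.load(f'pics/{f}.npz');d=z['d'];P=cloud(cam,d).astype(float)
    R=(P-bore)@np.stack([up,ey,n],1)
    m=(d>0)&(np.abs(R[...,2])<.0025)&(np.abs(R[...,0])<.03)&(np.abs(R[...,1])<.095)
    Q=R[m];print(f,'y ext',Q[:,1].min().round(4),Q[:,1].max().round(4))
    for a in(-.085,-.078,-.071,-.064,-.05,-.04,-.03,.03,.04,.05,.064,.071,.078):
        q=np.sort(Q[np.abs(Q[:,1]-a)<.0035][:,0])
        if len(q)>5:
            g=np.diff(q);i=g.argmax();print(a,len(q),q[0].round(4),q[-1].round(4),'gap',q[i].round(4),q[i+1].round(4),((q[i]+q[i+1])/2).round(4))
E
```

```text
side0 y ext -0.0876 0.0865
-0.085 42 -0.0162 0.02 gap -0.0039 0.0081 0.0021
-0.078 46 -0.0174 0.0211 gap -0.0042 0.0081 0.002
-0.071 47 -0.0166 0.021 gap -0.0054 0.0077 0.0011
-0.064 43 -0.0177 0.0206 gap 0.0036 0.0082 0.0059
-0.05 70 -0.0178 0.0217 gap 0.0061 0.0078 0.0069
-0.04 58 -0.0183 0.0215 gap -0.015 -0.0136 -0.0143
-0.03 63 -0.0181 0.0212 gap 0.0153 0.0169 0.0161
0.03 24 -0.0178 0.0211 gap -0.0164 0.004 -0.0062
0.04 24 -0.0181 0.0215 gap -0.0181 0.0026 -0.0077
0.05 31 0.001 0.0213 gap 0.0052 0.0065 0.0059
0.064 30 -0.0172 0.0201 gap -0.0044 0.0082 0.0019
0.071 26 -0.0167 0.0208 gap -0.005 0.0089 0.002
0.078 31 -0.0176 0.0198 gap -0.0045 0.0075 0.0015
s1 y ext -0.087 0.084
-0.085 39 -0.0175 0.0205 gap -0.0047 0.0107 0.003
-0.078 48 -0.017 0.0212 gap -0.0044 0.0089 0.0022
-0.071 51 -0.0168 0.0209 gap -0.005 0.0077 0.0014
-0.064 37 -0.0177 0.0205 gap -0.0037 0.0072 0.0017
-0.05 66 -0.0179 0.0212 gap -0.0153 -0.0137 -0.0145
-0.04 63 -0.0178 0.0217 gap -0.0013 0.0007 -0.0003
-0.03 61 -0.0185 0.0218 gap -0.0026 -0.0008 -0.0017
0.03 45 -0.0179 0.0214 gap -0.0099 -0.0018 -0.0058
0.0
[... 218 characters left out ...]
2 gap 0.0074 0.0108 0.0091
top0 y ext -0.0857 0.0864
-0.085 21 -0.0167 0.0211 gap -0.0055 0.0084 0.0015
-0.078 43 -0.017 0.022 gap -0.0053 0.0072 0.001
-0.071 42 -0.0167 0.0212 gap -0.0035 0.0085 0.0025
-0.064 43 -0.0187 0.0207 gap -0.0042 0.0085 0.0022
-0.05 67 -0.0182 0.022 gap 0.011 0.0141 0.0125
-0.04 65 -0.0191 0.0203 gap -0.0132 -0.0111 -0.0122
-0.03 60 -0.0186 0.021 gap 0.0048 0.0088 0.0068
0.03 70 -0.0189 0.0213 gap 0.0063 0.0081 0.0072
0.04 66 -0.0191 0.0208 gap -0.0168 -0.0141 -0.0155
0.05 64 -0.0182 0.0218 gap -0.0121 -0.0088 -0.0105
0.064 48 -0.0175 0.0206 gap -0.0045 0.0072 0.0013
0.071 45 -0.0185 0.0214 gap -0.0039 0.0083 0.0022
0.078 49 -0.0177 0.0212 gap -0.0038 0.0076 0.0019
```

Request:
send_rows:
  targets:
    - [0,0.0048,-0.0163,0,0]
    - [0,0.0048,-0.0163,0,0]
    - [0,0.0047,-0.0163,0,0]
    - [0,0.0047,-0.0163,0,0]
    - [0,0,0,0,0]

```text
time: 5.0
tool_pos: [0.5389, -0.1543, 0.1406]
tool_rot: [-3.141, 0.0, -2.861]
contact_force: [-0.3, 0.3, -0.6]
opening: 0.0169
grip_force: 40.0
```

Request:
send_rows:
  targets:
    - [0,0,0,0,0]
    - [0,0,0,0,0]

```text
time: 5.2
tool_pos: [0.538, -0.1511, 0.1407]
tool_rot: [3.141, -0.0, -2.859]
contact_force: [0.4, 0.3, -0.8]
opening: 0.0171
grip_force: 40.0
```

```bash
cat > c.py <<'E'
from h import *
import sys
t=sys.argv[1]
yw=.283;ex=np.r_[np.cos(yw),np.sin(yw),0];ey=np.r_[-ex[1],ex[0],0]
n=-np.sin(np.radians(32))*ex+np.cos(np.radians(32))*np.r_[0,0,1];up=np.cross(ey,n)
notch=np.r_[.5614,-.0728,.087]-.068*ey
p,d=shot('side','s'+t);P=cloud('side',d).astype(float)
R=(P-notch)@np.stack([up,ey,n],1)
m=(d>0)&(R[...,2]>.004)&(R[...,2]<.056)&(np.abs(R[...,:2]).max(-1)<.016)
Q=R[m]
for a in np.arange(.0,.054,.006):
    q=Q[(Q[:,2]>=a)&(Q[:,2]<a+.006)]
    if len(q):print(round(a,3),len(q),np.median(q,0).round(4),q.min(0).round(4),q.max(0).round(4))
o=observe();print(o['tool_pos'],((o['tool_pos']-np.r_[.5669,-.1431,.0929])@np.stack([up,ey,n],1)).round(4))
E
python3 c.py 2
```

```text
0.006 2 [ 0.002  -0.002   0.0111] [ 0.0011 -0.0028  0.0108] [ 0.003  -0.0013  0.0115]
0.012 13 [ 0.0009 -0.0029  0.0158] [-0.0027 -0.005   0.0131] [ 0.0037 -0.0002  0.0175]
0.018 14 [ 0.001  -0.003   0.0217] [-0.003  -0.0044  0.0186] [ 0.0041 -0.0009  0.0232]
0.024 13 [ 0.0018 -0.0027  0.027 ] [-0.0018 -0.0041  0.0243] [0.0044 0.0002 0.0292]
0.03 17 [ 0.0019 -0.0027  0.0323] [-0.0024 -0.0049  0.03  ] [0.0043 0.0009 0.0354]
0.036 14 [ 0.0009 -0.0028  0.0388] [-0.0024 -0.0037  0.0361] [ 0.0045 -0.0003  0.0415]
0.042 16 [ 0.0015 -0.0036  0.0451] [-0.0025 -0.0045  0.0425] [ 0.0043 -0.0012  0.0478]
0.048 3 [ 0.0024 -0.0038  0.049 ] [ 0.0001 -0.0039  0.048 ] [ 0.004  -0.0013  0.0496]
[ 0.53802145 -0.15090881  0.14075964] [-0.      0.0006  0.0564]
```

Request:
send_rows:
  targets:
    - [0,0.0039,0.0011,-0.0057,0]
    - [0,0.0036,0.001,-0.0059,0]
    - [0,0.0036,0.001,-0.0059,0]
    - [0,0,0,0,0]

```text
time: 5.65
tool_pos: [0.5493, -0.1476, 0.122]
tool_rot: [3.14, -0.001, -2.858]
contact_force: [-0.8, 0.1, -1.3]
opening: 0.0171
grip_force: 40.0
```

Entered without force; going on down.

Request:
send_rows:
  targets:
    - [0,0.0036,0.001,-0.0059,0]
    - [0,0.0036,0.001,-0.0059,0]
    - [0,0.0036,0.001,-0.0059,0]
    - [0,0.0025,0.0007,-0.0042,0]
    - [0,0,0,0,0]

```text
time: 6.15
tool_pos: [0.5626, -0.1443, 0.1005]
tool_rot: [3.141, -0.001, -2.858]
contact_force: [-0.0, 0.5, -1.0]
opening: 0.0171
grip_force: 40.0
```

Request:
send_rows:
  targets:
    - [0,0.001,0.0003,-0.0017,0]
    - [0,0.001,0.0003,-0.0017,0]
    - [0,0.001,0.0003,-0.0017,0]
    - [0,0,0,0,0]
    - [0,0,0,0,0]

```text
time: 6.65
tool_pos: [0.5656, -0.1437, 0.0964]
tool_rot: [3.142, 0.0, -2.858]
contact_force: [-0.3, -0.6, -0.6]
opening: 0.017
grip_force: 40.0
```

```bash
python3 c.py 3
```

```text
0.0 11 [-0.0022 -0.0111  0.0055] [-0.0064 -0.0135  0.0042] [ 0.0059 -0.0064  0.0059]
0.006 16 [-0.0026 -0.0086  0.0068] [-0.0086 -0.013   0.0062] [ 0.0033 -0.0047  0.0085]
0.012 1 [-0.0051 -0.0141  0.0163] [-0.0051 -0.0141  0.0163] [-0.0051 -0.0141  0.0163]
0.018 1 [-0.0124 -0.0126  0.0191] [-0.0124 -0.0126  0.0191] [-0.0124 -0.0126  0.0191]
[ 0.56565048 -0.14368774  0.09643242] [ 0.0007 -0.0002  0.0037]
```

Request:
send_rows:
  targets:
    - [0,0.0005,0.00015,-0.0012,0]
    - [0,0.0005,0.00015,-0.0012,0]
    - [0,0.0005,0.00015,-0.0008,0]
    - [0,0,0,0,0]
    - [0,0,0,0,0]

```text
time: 7.2
tool_pos: [0.5671, -0.1432, 0.0931]
tool_rot: [3.141, -0.0, -2.858]
contact_force: [0.2, -0.1, 0.1]
opening: 0.017
grip_force: 40.0
```

Request:
send_rows:
  targets:
    - [0,0.0005,0.00015,-0.0008,0]
    - [0,0,0,0,0]
    - [0,0.0005,0.00015,-0.0008,0]
    - [0,0,0,0,0]
    - [0,0,0,0,0]

```text
time: 7.7
tool_pos: [0.5673, -0.1432, 0.093]
tool_rot: [-3.141, -0.001, -2.858]
contact_force: [-7.2, -0.6, 11.1]
opening: 0.0171
grip_force: 40.0
```

Seated on the face (about 12 N along the bore axis). Releasing and rising.

Request:
send_rows:
  targets:
    - [0.25,0,0,0,0]
    - [0.4,0,0,0,0]
    - [0.5,0,0,0,0]
    - [0.5,0,0,0,0]
    - [0.5,0,0,0,0]

```text
time: 8.2
tool_pos: [0.5682, -0.1428, 0.0913]
tool_rot: [3.141, -0.0, -2.858]
contact_force: [0.1, -0.5, 0.1]
opening: 0.0453
grip_force: 0.0
```

Request:
send_rows:
  targets:
    - [0.5,0,0,0.01,0]
    - [0.5,0,0,0.03,0]
    - [0.5,0,0,0.045,0]
    - [0.5,0,0,0.03,0]
    - [0.5,0,0,0,0]

```text
time: 8.7
tool_pos: [0.5705, -0.1437, 0.2124]
tool_rot: [-3.135, 0.008, -2.858]
contact_force: [0.5, 0.5, -0.2]
opening: 0.0459
grip_force: 0.0
```

```bash
python3 c.py 4; python3 - <<'E'
from h import *
p=np.load('pics/s4.npz')['p']
big=cv2.resize(p[170:340,190:390],None,fx=3.5,fy=3.5,interpolation=cv2.INTER_CUBIC);cv2.imwrite('pics/s4z.png',big[:,:,::-1])
E
```

```text
0.0 19 [ 0.0018 -0.0076  0.0046] [-0.0093 -0.0111  0.004 ] [ 0.0089 -0.0009  0.0056]
0.006 19 [ 0.0003 -0.0077  0.0098] [-0.0075 -0.0102  0.0065] [0.0085 0.0001 0.0119]
0.012 33 [ 0.0027 -0.008   0.0153] [-0.0078 -0.0104  0.0122] [0.0089 0.0029 0.0178]
0.018 32 [ 0.0022 -0.0081  0.0209] [-0.0082 -0.0104  0.018 ] [0.009  0.0005 0.024 ]
0.024 39 [ 0.0024 -0.0081  0.0267] [-0.0081 -0.0115  0.0241] [ 0.0092 -0.0007  0.0297]
0.03 42 [ 0.0014 -0.0069  0.0333] [-0.008  -0.0101  0.0304] [0.0096 0.0045 0.036 ]
0.036 54 [ 0.0007 -0.0017  0.037 ] [-0.0072 -0.0105  0.0361] [0.0073 0.0076 0.0386]
[ 0.56927807 -0.14328649  0.20958267] [ 0.0637 -0.0008  0.0978]
```

View pics/s4z.png

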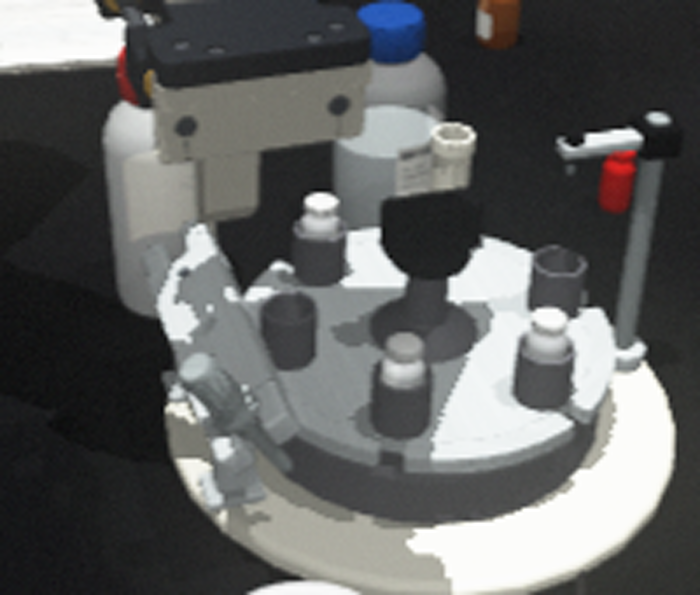

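Pin parked at crop (225,400), collar down on the bar. All vials and the tall tube are upright, and the red bottle is in place. Moving to the knob.

Request:
send_rows:
  targets:
    - [0.5,0.035,0.0345,0.0,0]
    - [0.5,0.035,0.0345,0.0,0]
    - [0.5,0.035,0.0345,0.0,0]
    - [0.5,0,0,0,0]
    - [0.5,0,0,0,0]

```text
time: 9.25
tool_pos: [0.6728, -0.0382, 0.2043]
tool_rot: [3.14, -0.003, -2.856]
contact_force: [0.1, 0.1, 0.7]
opening: 0.0459
grip_force: 0.0
```

Request:
send_rows:
  targets:
    - [0.5,0,0,0,0]

```text
time: 9.35
tool_pos: [0.6723, -0.04, 0.2056]
tool_rot: [3.141, -0.002, -2.859]
contact_force: [0.2, 0.2, 0.2]
opening: 0.0458
grip_force: 0.0
```

Request:
send_rows:
  targets:
    - [0.5,0.0022,0,-0.03,0]
    - [0.5,0,0,-0.03,0]
    - [0.5,0,0,-0.02,0]
    - [0.5,0,0,-0.007,0]
    - [0.5,0,0,0,0]

```text
time: 9.85
tool_pos: [0.6745, -0.0404, 0.119]
tool_rot: [3.141, -0.002, -2.86]
contact_force: [-0.0, -0.2, -0.2]
opening: 0.0459
grip_force: 0.0
```

Request:
send_rows:
  targets:
    - [0.5,0,0,0,0]
    - [0.5,0,0,0,0]
    - [0.5,0,0,0,0]

```text
time: 10.15
tool_pos: [0.6759, -0.0395, 0.1208]
tool_rot: [-3.141, 0.002, -2.858]
contact_force: [0.5, -0.1, 0.6]
opening: 0.0457
grip_force: 0.0
```

Request:
send_rows:
  targets:
    - [0.4,-0.0008,0,-0.004,0]
    - [0.15,0,0,0,0]
    - [0.1,0,0,0,0]
    - [0.1,0,0,0,0]
    - [0.1,0,0,0,0]
  grip_force: 25

```text
time: 10.65
tool_pos: [0.6748, -0.0403, 0.1155]
tool_rot: [-3.14, 0.0, -2.859]
contact_force: [1.5, -4.1, -1.0]
opening: 0.0178
grip_force: 25.0
```

Request:
send_rows:
  targets:
    - [0.1,0,0,0,0]
    - [0.1,0,0,0,0]
    - [0.1,0,0,0,0]

```text
time: 10.95
tool_pos: [0.6748, -0.0403, 0.1155]
tool_rot: [-3.14, 0.0, -2.859]
contact_force: [2.1, -4.9, -1.5]
opening: 0.0182
grip_force: 25.0
```

Request:
send_rows:
  targets:
    - [0.1,0,0,0,-0.03]
    - [0.1,0,0,0,-0.03]
    - [0.1,0,0,0,-0.04]
    - [0.1,0,0,0,-0.05]
    - [0.1,0,0,0,-0.05]

```text
time: 11.45
tool_pos: [0.6759, -0.0399, 0.1156]
tool_rot: [-3.14, 0.003, -3.059]
contact_force: [6.3, -4.6, -3.1]
opening: 0.0206
grip_force: 29.9
```

Request:
send_rows:
  targets:
    - [0.1,0,0,0,-0.05]
    - [0.1,0,0,0,-0.05]
    - [0.1,0,0,0,-0.05]
    - [0.1,0,0,0,-0.05]
    - [0.1,0,0,0,-0.05]

```text
time: 11.95
tool_pos: [0.6751, -0.0394, 0.1157]
tool_rot: [3.142, 0.001, 2.974]
contact_force: [-0.5, 1.1, -0.6]
opening: 0.0197
grip_force: 22.7
```

```bash
python3 - <<'E'
from h import *
p,d=shot('side','s5')
big=cv2.resize(p[150:340,190:410],None,fx=3.1,fy=3.1,interpolation=cv2.INTER_CUBIC);cv2.imwrite('pics/s5z.png',big[:,:,::-1])
o=observe();print(o['contact_force'],o['torque'],o['tool_rot'],o['tool_pos'])
E
```

```text
[-1.79112299  0.40297187  0.56064142] [-0.11065466  0.16532855 -0.71343068] [3.14043387e+00 1.49066369e-04 2.97043272e+00] [ 0.67472875 -0.03878375  0.11556586]
```

View pics/s5z.png

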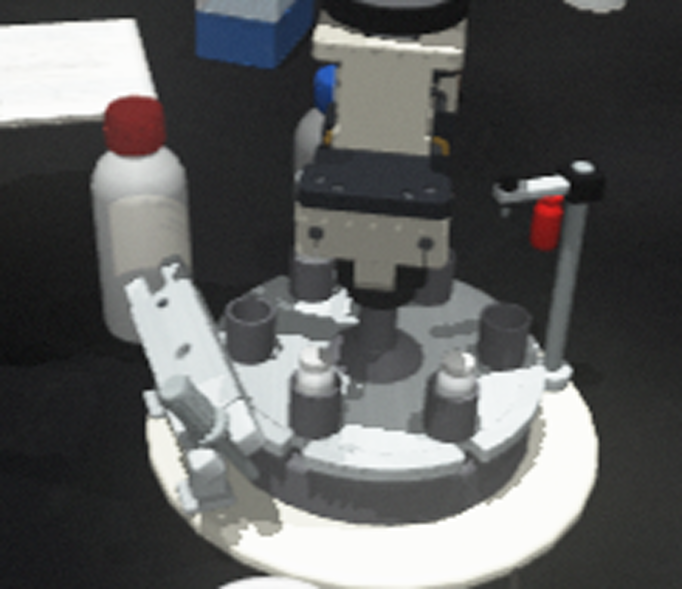

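The carousel turns: cups have advanced clockwise and vials at (317,370) and (458,375) are upright. Continuing.

Request:
send_rows:
  targets:
    - [0.1,0,0,0,-0.05]
    - [0.1,0,0,0,-0.05]
    - [0.1,0,0,0,-0.05]
    - [0.1,0,0,0,-0.05]
    - [0.1,0,0,0,-0.05]

```text
time: 12.5
tool_pos: [0.6749, -0.0381, 0.1156]
tool_rot: [3.14, 0.0, 2.724]
contact_force: [3.3, 2.0, -1.9]
opening: 0.0181
grip_force: 25.0
```

Request:
send_rows:
  targets:
    - [0.1,0,0,0,-0.05]
    - [0.1,0,0,0,-0.05]
    - [0.1,0,0,0,-0.05]
    - [0.1,0,0,0,-0.05]
    - [0.1,0,0,0,-0.05]

```text
time: 13.0
tool_pos: [0.6753, -0.0374, 0.1156]
tool_rot: [3.138, -0.0, 2.475]
contact_force: [5.5, 5.4, -2.1]
opening: 0.0178
grip_force: 25.0
```

Request:
send_rows:
  targets:
    - [0.1,0,0,0,-0.05]
    - [0.1,0,0,0,-0.05]
    - [0.1,0,0,0,0]
    - [0.1,0,0,0,0]
    - [0.1,0,0,0,0]

```text
time: 13.5
tool_pos: [0.6755, -0.0372, 0.1156]
tool_rot: [3.138, -0.0, 2.377]
contact_force: [6.6, 3.9, -2.4]
opening: 0.0177
grip_force: 25.0
```

```bash
python3 - <<'E'
from h import *
o=observe();print(o['contact_force'],o['torque'],o['tool_rot'],o['tool_pos'],o['opening'])
E
```

```text
[ 6.60201011  3.94130357 -2.44477747] [ 0.53200845 -0.67205954  0.0760173 ] [ 3.13804644e+00 -2.31411477e-04  2.37690091e+00] [ 0.67551399 -0.03719126  0.11559789] 0.01774604697003914
```

Request:
send_rows:
  targets:
    - [0.3,0,0,0,0]
    - [0.45,0,0,0,0]
    - [0.45,0,0,0,0]
    - [0.45,0,0,0,0]
    - [0.45,0,0,0,0]

```text
time: 14.0
tool_pos: [0.6745, -0.0395, 0.1156]
tool_rot: [3.142, -0.0, 2.375]
contact_force: [0.1, -0.3, -0.3]
opening: 0.041
grip_force: 0.0
```

Request:
send_rows:
  targets:
    - [0.45,0,0,0.02,0]
    - [0.45,0,0,0.04,0]
    - [0.45,0,0,0.045,0]
    - [0.45,0,0,0.045,0]
    - [0.45,-0.03,0.03,0,0]

```text
time: 14.5
tool_pos: [0.6503, -0.0129, 0.274]
tool_rot: [3.131, 0.016, 2.371]
contact_force: [0.8, 0.7, 0.6]
opening: 0.0416
grip_force: 0.0
```

Request:
send_rows:
  targets:
    - [0.45,-0.035,0.035,0,0]
    - [0.45,-0.035,0.035,0,0]
    - [0.45,-0.035,0.035,0,0]
    - [0.45,-0.035,0.035,0,0]
    - [0.45,-0.035,0.035,0,0]

```text
time: 15.0
tool_pos: [0.4678, 0.1666, 0.2658]
tool_rot: [3.141, 0.0, 2.374]
contact_force: [0.7, 0.4, -0.3]
opening: 0.0411
grip_force: 0.0
```

Request:
send_rows:
  targets:
    - [0.45,-0.03,0.035,0,0]
    - [0.45,-0.03,0.035,0,0]
    - [0.45,0,0,0,0]
    - [0.45,0,0,0,0]

```text
time: 15.4
tool_pos: [0.4092, 0.2361, 0.266]
tool_rot: [3.141, 0.001, 2.377]
contact_force: [0.4, -0.7, 0.3]
opening: 0.0414
grip_force: 0.0
```

```bash
python3 - <<'E'
from h import *
p,d=shot('top','t6');ps,ds=shot('side','s6')
a=cv2.resize(p[90:290,200:460],(520,400),interpolation=cv2.INTER_CUBIC);b=ps[170:390,170:450];b=cv2.resize(b,(509,400))[:, :280*2]
w=np.hstack([a,b]);w=cv2.resize(w,(800,int(400*800/w.shape[1])));cv2.imwrite('pics/end.png',w[:,:,::-1])
P=cloud('top',d)
m=((d>0)&(P[...,2]>.132)&(P[...,2]<.147)).astype(np.uint8);m[:90]=0;m[290:]=0;m[:,:220]=0;m[:,440:]=0
n,l,s,c=cv2.connectedComponentsWithStats(m)
for i in range(1,n):
    if s[i,4]>15:
        Q=P[l==i];w,V=np.linalg.eigh(np.cov(Q[:,:2].T));print(s[i,4],c[i].round(),Q.mean(0).round(4),(Q.max(0)-Q.min(0)).round(3),np.arctan2(V[1,1],V[0,1]).round(3),(np.sqrt(w)*3.46).round(4))
C=np.array([.6747,-.0398]);print('outlet',C+.075*np.array([np.cos(.283),np.sin(.283)]))
for cam,dd in(('side',ds),('top',d)):
    P=cloud(cam,dd);o=C+.075*np.array([np.cos(.283),np.sin(.283)])
    q=P[(dd>0)&(np.hypot(P[...,0]-o[0],P[...,1]-o[1])<.02)&(P[...,2]>.1)&(P[...,2]<.142)];print(cam,len(q),q.min(0).round(4),q.max(0).round(4),q.mean(0).round(4))
E
```

```text
51 [328. 140.] [ 0.7434 -0.0174  0.1372] [0.021 0.022 0.009] 1.282 [0.0206 0.0272]
290 [341. 177.] [ 0.6748 -0.0387  0.1412] [0.045 0.043 0.013] 2.383 [0.018  0.0514]
56 [233. 189.] [0.6531 0.1526 0.1409] [0.026 0.034 0.015] 2.119 [0.0149 0.0432]
outlet [ 0.74671665 -0.01885718]
side 267 [ 0.7366 -0.032   0.1002] [ 0.7589 -0.005   0.1387] [ 0.7472 -0.0235  0.1235]
top 127 [ 0.7355 -0.0294  0.1005] [ 0.7567 -0.0074  0.1411] [ 0.7442 -0.0177  0.1237]
```

View pics/end.png

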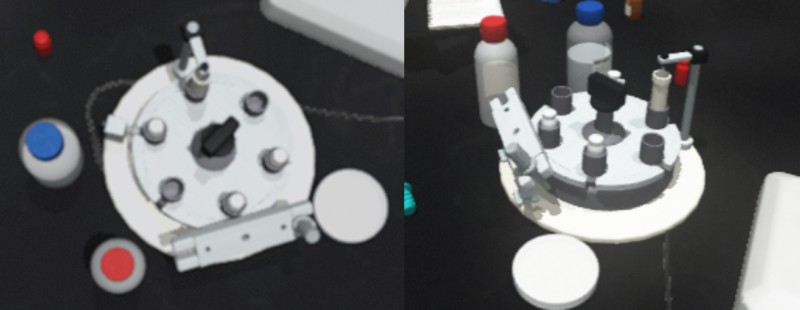

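The tall tube at (660,90) in the side half stands under the outlet. The knob has turned 59.5° within measurement error. The pin is parked at (305,228) in the top half, and the bottles, dish and vials are in place. Handing in.

```bash
python3 -c "
from cell import hand_in
print(hand_in())"
```

```text
the job is handed in; nothing more can be done
None
```

I parked the pin in the right-hand notch with its collar down and let go of it, then turned the carousel −60° so the tall tube stands under the outlet. The last pictures show every tube upright and the bottles and dish in place. I handed in at about 15.5 s; no verdict came back.

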